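# Set the carton numbering head to 274 and lock its wheels

## Robot

A 7-joint arm with a two-finger parallel gripper is mounted at the origin on the work surface; the furniture and walls round the work are solid. World frame = base frame: x ahead of the robot, y to its left, z up, the work surface at z = 0. Lengths are in m, angles in rad, forces in N, time in s.
With the tool pointing down it reaches from about 0.425 to 0.925 m from the base axis. Payload 6.8 kg.
Tool frame: the origin (TCP) lies midway between the tips of the shut fingers; the grasp point (between the pads) lies 19 mm behind it (bot.pinch_z is the distance from the TCP to the grasp point, in m); x points along the fingers, y is the direction in which the jaws open and shut, and the axes are right-handed (so a half turn about x gives the same grasp; the last joint's range is limited). The gripper opens to 85 mm and grips with 20 to 120 N. Pads are 22 mm wide; open, the fingers measure 114 mm over their backs; the gripper's body (76 mm by 85 mm) begins 54 mm behind the grasp point. The pads swing forward as they close: fully open they stand 13 mm farther back than shut.
Start: joints at [0.993, 0.477, 0.022, 1.555, -0.011, 1.109, -0.083], TCP at [0.306, -0.602, 0.231] pointing down, gripper open.
Joint ranges: [-2.96, 2.96], [-0.34, 2.1], [-1.41, 1.46], [0.24, 2.44], [-1.37, 4.51], [0.17, 1.92], [-2.96, 2.96]. Speed limits (rad/s): [2.39, 2.39, 3.14, 3.14, 3.14, 3.14, 3.14].

## Interface

Orientations are given as a unit quaternion [w, x, y, z].
In Python, from station import bot gives the robot as it stands. The module is installed in compiled form; this text tells all that it offers.
- The arm moves only by the tool step_arm, never from a script. Its argument "plan" is a list of rows, each a list of 6 numbers: the shift along the tool's x, y, z in units of 40 mm (1.0 is 40 mm), then the turn, a rotation vector about the tool's x, y, z in units of 360 degrees (1.0 is 360 degrees). In form: [[dx, dy, dz, ax, ay, az], ...]. A call has 1 to 8 rows; each row shifts and turns the commanded pose from where the row before left it, along the tool's axes as they then stand; what a row does not reach is not made up. A row lasts 1/8 s, in which the tool goes at most 62.5 mm and 10.7 degrees, less where a joint would pass 70% of its speed; a pose out of reach is approached as far as the arm can. A call with a number of a shift or a turn outside -1 to 1 is refused whole. A call with a gripper value outside its range is refused whole. "fingers" is the closure, from -1 (fully open) to 1 (shut), set as the call begins (left out, the last holds). The fingers move at their own pace and stop on an object; "force" is the grip in N (left out, the last holds). Time passes only in rows, so rows that do not move let the fingers close. It gives the time, the measured TCP pose, the force and the opening at its end, in the units of the state.
- bot.get_obs(): the state, without advancing time (a new reading comes with each control period).
- bot.read_camera(name): name is "scene" or "top" or "wrist"; returns (picture, depth): 400x640x3 uint8, red, green, blue; 400x640 float32, m along the optical axis (not along the pixel's ray), 0 where there is no reading.
- bot.camera_model(name): a dict with "mtx" (3x3 intrinsics, pixels), "origin" and "rotation" of the camera in the world; the wrist camera has in their place "T_tool_cam" (4x4, takes a point from camera to tool coordinates, whose origin is the TCP and whose axes are the tool frame's). Camera axes: x right, y up, looking along -z (the intrinsics and any distortion apply to the point x, -y, -z); pixel columns grow to the right and rows downward; lengths in m; the calibration is good to about 2 mm. A picture is of the moment at which its call begins: read the wrist's pose just before it. camera_model takes no time and is no camera call.
- bot.hand_in(): hands the job in, once; it reports no verdict.
The state is a dict: "t": time; "q": joint angles; "joint_vel": joint speeds; "joint_torque": joint torques, N m; "eef_pos": TCP position; "tool_rot": TCP orientation; "contact_force": force on the tool from outside, world axes, zero at the start; "torque": the same for the moment, N m; "gripper_width": opening from 0.0 (shut) to 1.0 (fully open).
Only numpy, scipy, OpenCV 4.12 (cv2) and the standard library are available. Lean on these libraries where they do the work, as an engineer would, in place of code of your own. Each camera call takes 0.05 s, during which the arm holds its last target.

## Task

Set the numbering head for the next carton: roll its three figure wheels, feeling for them with a light touch and never bearing down hard, until 2 7 4 stands straight up along the top as read from the robot's side, left to right. Then swing the locking comb over from behind and push it fully home into the wheels without forcing it, and let go; leave the glue stick, the pin tin and the roll of masking tape where they are.

Things in the scene. Friction and masses are not known exactly. Their poses are not given: they have to be found in the camera images.
- numbering_head: grey metal numbering head screwed to the table. On its base (160 x 154 x 10 mm) a unit with three figure wheels between two cheeks (outer faces at y = +-64 mm) and a locking comb is set 0 to 20 mm up four posts to suit the carton; this lift is not reported and differs each time. Origin on the table below the middle of the axle; x from its robot side to its back, y along the axle to the left, z up
- left_wheel_top (a point): highest point of the left wheel's drum, mid-width, as it would be with no lift (x = 0, y = 36, z = 74 mm of the head); the real one stands 0 to 20 mm higher by the unreported lift, alike for all wheels: feel for it. White drum of radius 28 mm, 20 mm wide, black figures 10 mm high round the rim; joined to its -y side a steel rim of ten round cogs, radius 26 mm, 7 mm wide
- middle_wheel_top (a point): highest point of the middle wheel's drum, mid-width, as it would be with no lift (x = 0, y = 0, z = 74 mm of the head); the real one stands 0 to 20 mm higher by the unreported lift, alike for all wheels: feel for it. White drum of radius 28 mm, 20 mm wide, black figures 10 mm high round the rim; joined to its -y side a steel rim of ten round cogs, radius 26 mm, 7 mm wide
- right_wheel_top (a point): highest point of the right wheel's drum, mid-width, as it would be with no lift (x = 0, y = -36, z = 74 mm of the head); the real one stands 0 to 20 mm higher by the unreported lift, alike for all wheels: feel for it. White drum of radius 28 mm, 20 mm wide, black figures 10 mm high round the rim; joined to its -y side a steel rim of ten round cogs, radius 26 mm, 7 mm wide
- left_wheel (a joint): rad rolled from figure 0 straight up; grows as the wheel's top is rolled away from the robot (head's +x), which brings the next higher figure up: figure k is up at k x 0.6283 (36 degrees each, wraps at 6.2832). Turns both ways about the head's y axis, axle 28 mm below the drum's top; no click stops, friction of 0.06 N m (2.2 N at the rim) holds it where it is left
- middle_wheel (a joint): the same for the middle wheel, at y = 0
- right_wheel (a joint): the same for the right wheel, at y = -36 mm
- comb (a joint): swing of the locking comb, rad: 0 home, 1.0 to 1.2 swung back behind the wheels (as found). Three round-nosed 6 mm teeth under its rod enter the 7 mm gaps between the wheels' cogs, square up wheels that stand up to about 0.15 rad off (8 to 10 N along its swing: down and forward) and hold them; farther off, they stop against a cog 0.04 to 0.1 rad short. Stiff hinge (under 2 N at the rod): stays where it is left
- handle_home (a point): where the centre of the comb's handle comes when home, with no lift (x = 20, y = -96, z = 80 mm of the head; the lift adds to z). Handle: black ribbed sleeve 15 mm thick, y = -78 to -114 mm, on the right end of the comb's 10 mm rod, only table below. It swings at 64 mm round a hinge along y at x = 65, z = 35 mm; at 1.1 rad it is at x = 84, z = 96 mm. Push or pinch it
- glue_stick: white and blue glue stick standing upright, 31 mm thick, 96 mm high, left of the head; origin at the centre of its underside; a bystander
- pin_tin: round tin, 60 mm across, 32 mm high, in front of the head; origin at the centre of its underside; a bystander
- masking_thin: roll of masking tape lying flat, about 100 mm across, 24 mm high, behind the head to the left; origin at the centre of its underside; a bystander

How it is judged:
By the outcome, as a careful person would: the job done as asked, in the order asked, and still so for the second after the job is handed in, with the robot touching nothing.
It also fails if it takes over 72 s, if anything falls off the work surface, if the arm or the gripper's body presses on something with over 40 N, if the wrist force passes 120 N, or if a joint passes its speed limit or range.

## Working session

There is one attempt and no reset: what is moved stays moved. The work goes in short steps, Python scripts to look and compute and a tool call to move; the robot and the scene stay as the last step left them, time stands still between calls to the robot, and variables do not carry over. Pictures are saved under pics/ and viewed, and the job is handed in when it is done.

Besides the shell and the picture viewer there is one more tool, called after "Request:" as name([rows], argument=value, ...), one row to a line, values as JSON. step_arm: Moves the arm, as the interface text tells. Shifts and turns lie within -1 to 1; 1 stands for 40 mm of shift or 360 degrees of turn. Its arguments: {"type":"object","properties":{"plan":{"type":"array"},"fingers":{"type":"number"},"force":{"type":"number"}},"required":["plan"]}

```bash
mkdir -p pics; python3 - <<'E'
from station import bot
import cv2
o=bot.get_obs()
for k,v in o.items(): print(k,v)
print(bot.pinch_z)
for n in ("scene","top","wrist"):
    im,d=bot.read_camera(n); cv2.imwrite(f"pics/{n}0.png",im[...,::-1])
    import numpy as np; np.save(f"{n}0.npy",d)
    print(n,bot.camera_model(n))
E
```

```text
t 0.0
q [ 0.99286828  0.47782484  0.02238085  1.5564447  -0.01147297  1.10930537
 -0.08309792]
joint_vel [-9.31074695e-04 -2.80126173e-06  9.29606219e-04  4.67849232e-04
  9.96918996e-04 -8.69545360e-06 -2.75720644e-04]
joint_torque [ 6.26285764e-04 -5.96444786e+01  1.60818659e+00 -2.81193244e+01
  1.24343482e-02  9.27448331e-03 -7.70040202e-06]
eef_pos [ 0.3052842  -0.60135647  0.23031279]
tool_rot [-0.16396603 -0.68747113 -0.16520479  0.68789967]
contact_force [-0.23707173  0.18199582 -0.25407201]
torque [-0.02405295 -0.00507749  0.04979452]
gripper_width 1.0005046768720218
0.0187
scene {'mtx': array([[448.54759171,   0.        , 323.74641268],
       [  0.        , 448.54759171, 200.76750486],
       [  0.        ,   0.        ,   1.        ]]), 'origin': array([-0.01341548, -0.57870231,  0.49520581]), 'rotation': array([ 0.80760838,  0.49745026, -0.17470018, -0.26418136])}
top {'mtx': array([[479.91827139,   0.        , 320.99820924],
       [  0.        , 479.91827139, 198.54897884],
       [  0.        ,   0.        ,   1.        ]]), 'origin': array([0.35781163, 0.08343317, 1.32519692]), 'rotation': array([-0.70207392, -0.04698034,  0.03660822,  0.70960897])}
wrist {'mtx': array([[313.47868872,   0.        , 320.1242572 ],
       [  0.        , 313.47868872, 202.18450838],
       [  0.        ,   0.        ,   1.        ]]), 'T_tool_cam': array([[-1.51440704e-04,  3.17076811e-01, -9.48399849e-01,
        -1.42546729e-01],
       [ 9.99999694e-01, -6.79867352e-04, -3.86979005e-04,
         2.24037044e-05],
       [-7.67488163e-04, -9.48399617e-01, -3.17076611e-01,
        -8.08244807e-02],
       [ 0.00000000e+00,  0.00000000e+00,  0.00000000e+00,
         1.00000000e+00]])}
```

View pics/scene0.png

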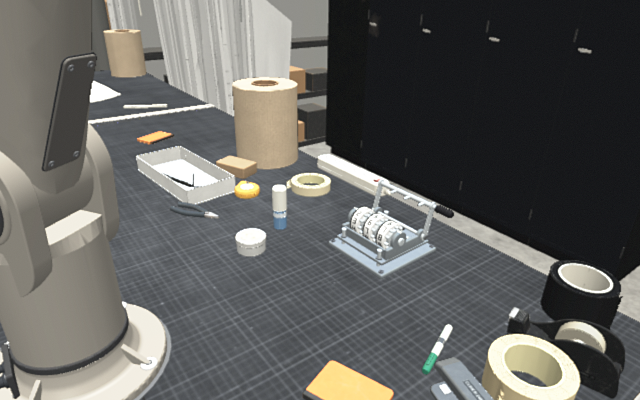

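View pics/top0.png

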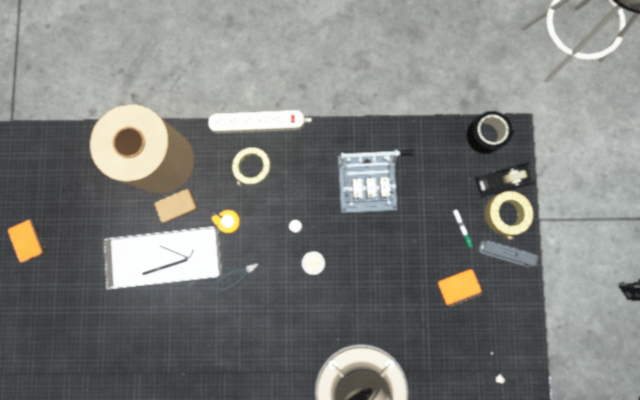

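View pics/wrist0.png

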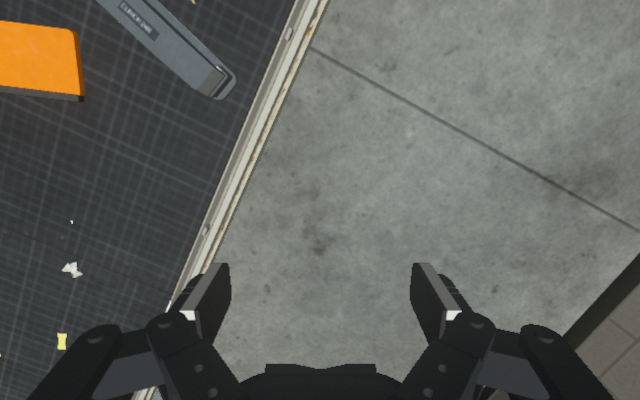

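```bash
cat > h.py <<'E'
import numpy as np, cv2
from scipy.spatial.transform import Rotation as Ro
from station import bot
def qR(q): return Ro.from_quat([q[1],q[2],q[3],q[0]])
def cam(n,o=None):
    m=bot.camera_model(n)
    if n=="wrist":
        T=m["T_tool_cam"]; o=o or bot.get_obs(); R=qR(o["tool_rot"]).as_matrix()
        return m["mtx"],R@T[:3,:3],R@T[:3,3]+np.array(o["eef_pos"])
    return m["mtx"],qR(m["rotation"]).as_matrix(),np.array(m["origin"])
def unproj(c,u,v,d):
    K,R,t=c; p=np.array([(u-K[0,2])/K[0,0]*d,-(v-K[1,2])/K[1,1]*d,-d]); return R@p+t
def onplane(c,u,v,z):
    K,R,t=c; r=R@np.array([(u-K[0,2])/K[0,0],-(v-K[1,2])/K[1,1],-1]); return t+r*(z-t[2])/r[2]
def proj(c,P):
    K,R,t=c; p=(np.atleast_2d(P)-t)@R; return np.stack([K[0,2]-K[0,0]*p[:,0]/p[:,2],K[1,2]+K[1,1]*p[:,1]/p[:,2]],1)
E
python3 - <<'E'
from h import *
im=cv2.imread("pics/top0.png"); cv2.imwrite("pics/topz.png",cv2.resize(im[130:230,310:430],None,fx=6,fy=6,interpolation=cv2.INTER_CUBIC))
im=cv2.imread("pics/scene0.png"); cv2.imwrite("pics/scz.png",cv2.resize(im[165:285,310:460],None,fx=5,fy=5,interpolation=cv2.INTER_CUBIC))
E
```

```text
(no output)
```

View pics/topz.png

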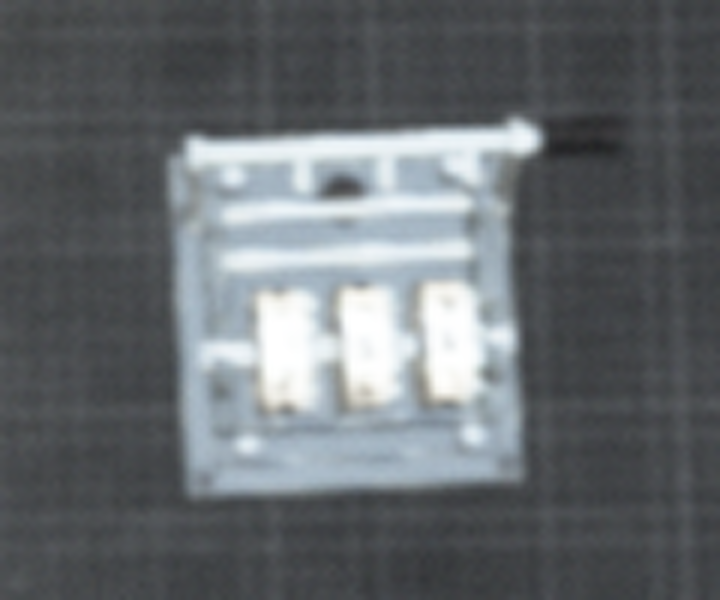

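View pics/scz.png

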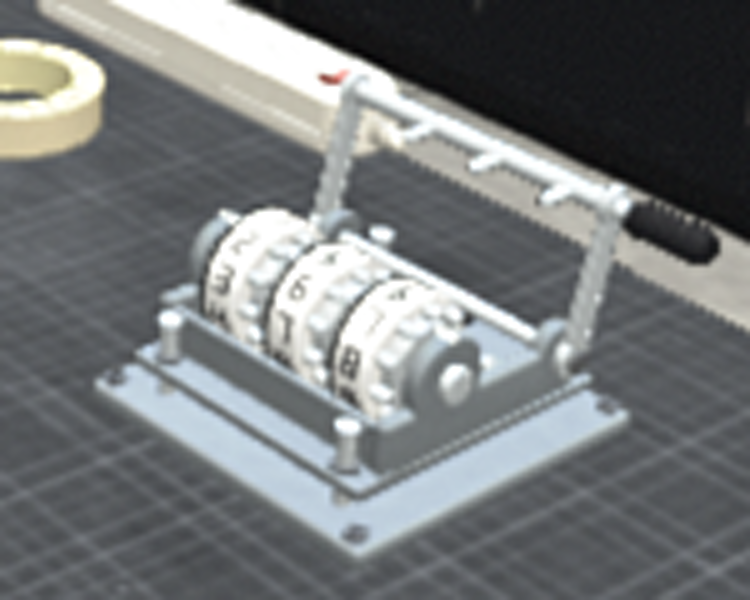

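```bash
python3 - <<'E'
from h import *
c=cam("top")
for u,v in [(188,495),(522,480),(172,160),(508,150)]: print("top",onplane(c,310+u/6,130+v/6,.01).round(4))
c=cam("scene")
for u,v in [(98,383),(358,553),(630,412)]: print("sc",onplane(c,310+u/5,165+v/5,.01).round(4))
E
```

```text
top [0.475  0.0465 0.01  ]
top [ 0.4801 -0.1064  0.01  ]
top [0.6312 0.0516 0.01  ]
top [ 0.6339 -0.1043  0.01  ]
sc [0.4783 0.0402 0.01  ]
sc [ 0.484  -0.1085  0.01  ]
sc [ 0.6417 -0.1021  0.01  ]
```

```bash
cat >> h.py <<'E'
HP=None
def head():
    import json; d=json.load(open("head.json")); y=d["yaw"]; R=np.array([[np.cos(y),-np.sin(y),0],[np.sin(y),np.cos(y),0],[0,0,1]]); return np.array([d["x"],d["y"],0]),R
def toolR(yaw): # x down, y head +y, z head +x
    Rz=Ro.from_euler('z',yaw).as_matrix()
    return Rz@np.array([[0,0,1],[0,1,0],[-1,0,0]],float)
def plan(p,R,n,o=None):
    "rows from measured pose to target; equal screw steps"
    o=o or bot.get_obs(); R0=qR(o["tool_rot"]); p0=np.array(o["eef_pos"]); R1=Ro.from_matrix(R)
    w=(R0.inv()*R1).as_rotvec(); rows=[]; pc=p0;Rc=R0
    for i in range(n):
        Rn=R0*Ro.from_rotvec(w*(i+1)/n); pn=p0+(p-p0)*(i+1)/n
        rows.append(np.r_[Rc.inv().apply(pn-pc)/.04,(Rc.inv()*Rn).as_rotvec()/(2*np.pi)].round(4)); pc=pn;Rc=Rn
    return rows
E
python3 - <<'E'
from h import *
o=bot.get_obs(); print(qR(o["tool_rot"]).as_matrix().round(3))
for r in plan(np.array([0.50,-0.03,0.20]),toolR(0.035),16): print(r.tolist())
E
```

```text
[[-0.001  0.453 -0.892]
 [ 0.001 -0.892 -0.453]
 [-1.    -0.001  0.   ]]
[0.0485, -0.6584, -0.6754, -0.0269, -0.0, 0.0]
[0.0484, -0.5353, -0.7767, -0.0269, -0.0, 0.0]
[0.0483, -0.3969, -0.8557, -0.0269, -0.0, 0.0]
[0.0482, -0.2472, -0.9103, -0.0269, -0.0, 0.0]
[0.0481, -0.0904, -0.939, -0.0269, -0.0, 0.0]
[0.048, 0.069, -0.9408, -0.0269, -0.0, 0.0]
[0.0479, 0.2264, -0.9157, -0.0269, -0.0, 0.0]
[0.0478, 0.3774, -0.8645, -0.0269, -0.0, 0.0]
[0.0477, 0.5176, -0.7887, -0.0269, -0.0, 0.0]
[0.0476, 0.643, -0.6903, -0.0269, -0.0, 0.0]
[0.0476, 0.75, -0.5722, -0.0269, -0.0, 0.0]
[0.0475, 0.8356, -0.4377, -0.0269, -0.0, 0.0]
[0.0475, 0.8974, -0.2908, -0.0269, -0.0, 0.0]
[0.0475, 0.9335, -0.1356, -0.0269, -0.0, 0.0]
[0.0476, 0.943, 0.0236, -0.0269, -0.0, 0.0]
[0.0476, 0.9256, 0.182, -0.0269, -0.0, 0.0]
```

Request:
step_arm([
  [0.05,-0.66,-0.68,-0.027,0,0],
  [0.05,-0.54,-0.78,-0.027,0,0],
  [0.05,-0.4,-0.86,-0.027,0,0],
  [0.05,-0.25,-0.91,-0.027,0,0],
  [0.05,-0.09,-0.94,-0.027,0,0],
  [0.05,0.07,-0.94,-0.027,0,0],
  [0.05,0.23,-0.92,-0.027,0,0],
  [0.05,0.38,-0.86,-0.027,0,0],
], fingers=1, force=20)

```text
t: 1.15
eef_pos: [0.403, -0.3141, 0.2151]
tool_rot: [0.561, 0.43, 0.561, -0.431]
contact_force: [0.7, -0.6, -0.4]
gripper_width: 0.003
```

Request:
step_arm([
  [0.05,0.52,-0.79,-0.027,0,0],
  [0.05,0.64,-0.69,-0.027,0,0],
  [0.05,0.75,-0.57,-0.027,0,0],
  [0.05,0.84,-0.44,-0.027,0,0],
  [0.05,0.9,-0.29,-0.027,0,0],
  [0.05,0.93,-0.14,-0.027,0,0],
  [0.05,0.94,0.02,-0.027,0,0],
  [0.05,0.93,0.18,-0.027,0,0],
])

```text
t: 2.15
eef_pos: [0.4985, -0.0279, 0.1992]
tool_rot: [0.707, -0.017, 0.707, 0.017]
contact_force: [0.1, -0.2, -0.3]
gripper_width: 0.002
```

```bash
python3 - <<'E'
from h import *
o=bot.get_obs(); print(o["t"],o["eef_pos"],o["q"],o["contact_force"],o["gripper_width"]); print(qR(o["tool_rot"]).as_matrix().round(3))
im,d=bot.read_camera("wrist"); cv2.imwrite("pics/w1.png",im[...,::-1]); np.savez("w1.npz",d=d,p=o["eef_pos"],r=o["tool_rot"])
E
```

```text
2.15 [ 0.4984953  -0.02792     0.19919076] [ 0.55643183  0.30927896 -0.73766722  1.96337055  0.25264178  0.9613739
  1.31466269] [ 0.09908396 -0.23755213 -0.27516904] 0.0020044988932334962
[[-0.    -0.048  0.999]
 [-0.     0.999  0.048]
 [-1.    -0.    -0.   ]]
```

View pics/w1.png

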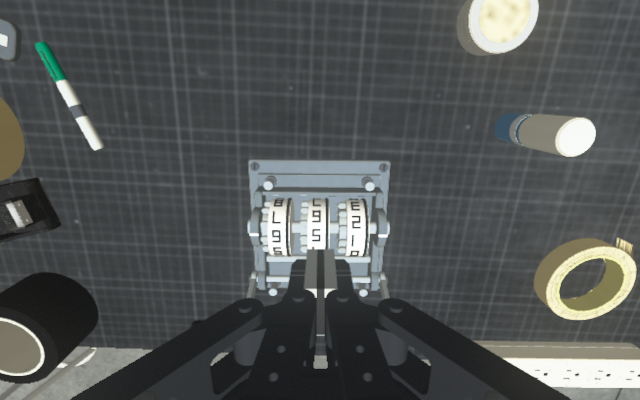

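```bash
python3 - <<'E'
from h import *
im=cv2.imread("pics/w1.png"); cv2.imwrite("pics/w1z.png",cv2.rotate(cv2.resize(im[150:270,240:400],None,fx=5,fy=5,interpolation=cv2.INTER_CUBIC),cv2.ROTATE_180))
z=np.load("w1.npz"); d=z["d"]; o=dict(eef_pos=z["p"],tool_rot=z["r"]); c=cam("wrist",o)
# base corners from wrist image
for u,v in [(248.5,161),(390.5,161)]: print(onplane(c,u,v,.01).round(4))
# drum points
for (u,v) in [(282,228),(317,228),(353,228)]:
  for dv in range(-28,29,8):
    if d[v+dv,u]>0: print(u,v+dv,unproj(c,u,v+dv,d[v+dv,u]).round(4))
E
```

```text
[ 0.4846 -0.1056  0.01  ]
[0.4772 0.046  0.01  ]
282 200 [ 0.5107 -0.064   0.0582]
282 208 [ 0.5145 -0.0626  0.0699]
282 216 [ 0.5202 -0.0619  0.0757]
282 224 [ 0.5263 -0.0613  0.0798]
282 232 [ 0.5331 -0.061   0.0821]
282 240 [ 0.5405 -0.0608  0.0833]
282 256 [ 0.581  -0.0656  0.0385]
317 200 [ 0.5098 -0.0307  0.056 ]
317 208 [ 0.5135 -0.0304  0.0684]
317 216 [ 0.5187 -0.0301  0.0755]
317 224 [ 0.5256 -0.0298  0.0777]
317 232 [ 0.5317 -0.0294  0.0817]
317 240 [ 0.539  -0.0291  0.0831]
317 248 [ 0.5483 -0.0287  0.0807]
317 256 [ 0.4865 -0.0302  0.2112]
353 200 [0.509  0.0042 0.0531]
353 208 [0.5115 0.0027 0.0694]
353 216 [0.5164 0.0023 0.0775]
353 224 [0.5232 0.0027 0.0797]
353 232 [0.5298 0.0029 0.0825]
353 240 [0.537  0.0034 0.084 ]
353 248 [0.547  0.0046 0.08  ]
353 256 [0.5618 0.007  0.0677]
```

View pics/w1z.png

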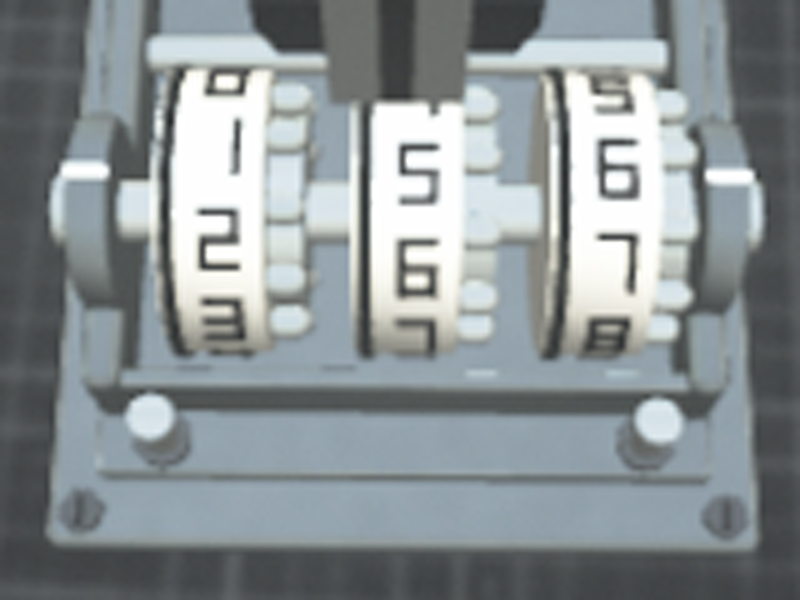

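```bash
cat >> h.py <<'E'
from scipy.optimize import least_squares
def fitdrum(im,d,c,x0=.543,y0=-.029):
    K,R,t=c; vv,uu=np.mgrid[150:300,200:440]; vv=vv.ravel();uu=uu.ravel();dd=d[vv,uu]
    m=dd>0; uu,vv,dd=uu[m],vv[m],dd[m]
    p=np.stack([(uu-K[0,2])/K[0,0]*dd,-(vv-K[1,2])/K[1,1]*dd,-dd],1)@R.T+t
    w=(im[vv,uu].min(1)>190)&(p[:,2]>.05)&(p[:,2]<.1)&(abs(p[:,0]-x0)<.03)&(abs(p[:,1]-y0)<.055)
    q=p[w]
    def f(a): 
        return np.hypot(q[:,0]-a[0]+(q[:,1]-y0)*a[1],q[:,2]-a[2])-.028
    r=least_squares(f,[x0,.045,.056],loss='soft_l1',f_scale=.001)
    return r.x,q,r
def unwrap(im,c,x0,yc,yaw,zc,rng=(-60,60)):
    # rows: phi from back(-) to front(+)
    O=np.array([x0,yc,0]);Rz=Ro.from_euler('z',yaw).as_matrix()
    out=[]
    ph=np.radians(np.arange(rng[0],rng[1],.5)); 
    for yw in (.036,0,-.036):
        ys=np.linspace(.014,-.014,60)
        P=np.array([[O+Rz@np.array([-.028*np.sin(a),yw+y,zc+.028*np.cos(a)]) for y in ys] for a in ph])
        uv=proj(c,P.reshape(-1,3)).reshape(len(ph),60,2).astype(np.float32)
        out.append(cv2.remap(im,uv[...,0],uv[...,1],cv2.INTER_CUBIC)); 
    return out
E
python3 - <<'E'
from h import *
im=cv2.imread("pics/w1.png")
z=np.load("w1.npz"); d=z["d"]; o=dict(eef_pos=z["p"],tool_rot=z["r"]); c=cam("wrist",o)
a,q,r=fitdrum(im,d,c); print(a,len(q),np.median(abs(r.fun)))
yy=q[:,1]; print(np.histogram(yy,40,(-.085,.03)))
E
```

```text
[0.53833759 0.0424268  0.05445667] 3158 0.0010252439375464557
(array([  2,  59, 119,  99, 145,  90, 112, 105, 153,  59,  60,  27,  26,
        29, 119, 124, 129, 107,  88,  88, 115, 114,  37,  30,  27,  27,
        78, 114, 125, 149,  87, 115, 118, 144,  60,  32,   0,  28,  18,
         0]), array([-0.085   , -0.082125, -0.07925 , -0.076375, -0.0735  , -0.070625,
       -0.06775 , -0.064875, -0.062   , -0.059125, -0.05625 , -0.053375,
       -0.0505  , -0.047625, -0.04475 , -0.041875, -0.039   , -0.036125,
       -0.03325 , -0.030375, -0.0275  , -0.024625, -0.02175 , -0.018875,
       -0.016   , -0.013125, -0.01025 , -0.007375, -0.0045  , -0.001625,
        0.00125 ,  0.004125,  0.007   ,  0.009875,  0.01275 ,  0.015625,
        0.0185  ,  0.021375,  0.02425 ,  0.027125,  0.03    ]))
```

```bash
python3 - <<'E'
from h import *
im=cv2.imread("pics/w1.png")
z=np.load("w1.npz"); d=z["d"]; o=dict(eef_pos=z["p"],tool_rot=z["r"]); c=cam("wrist",o)
for a,b in [(158,270),(352,467),(545,660)]:
  e=[onplane(c,400-a/5,230,.081)[1],onplane(c,400-b/5,230,.081)[1]]; print(np.round(e,4),np.mean(e))
print(onplane(c,400,230,.081))
outs=unwrap(im,c,.5385,-.028,.045,.0545)
cv2.imwrite("pics/un1.png",cv2.resize(np.hstack(outs),None,fx=3,fy=2))
E
```

```text
[ 0.0169 -0.0033] 0.006765168576291751
[-0.0182 -0.0389] -0.02853228138849045
[-0.053  -0.0738] -0.06338209851580157
[0.52645816 0.04539855 0.081     ]
```

View pics/un1.png

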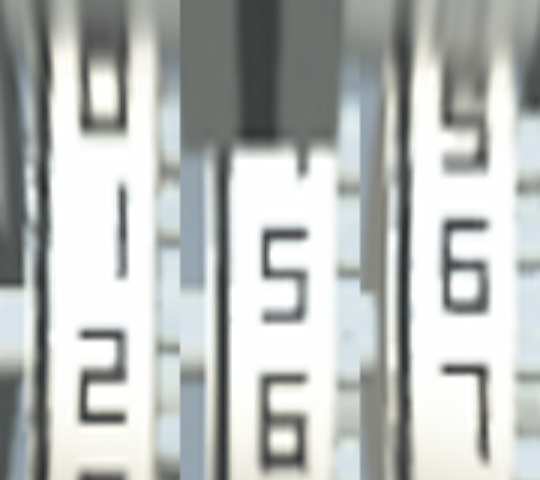

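```bash
python3 - <<'E'
from h import *
im=cv2.imread("pics/w1.png")
z=np.load("w1.npz"); d=z["d"]; o=dict(eef_pos=z["p"],tool_rot=z["r"]); c=cam("wrist",o)
a,q,r=fitdrum(im,d,c)
for yaw in (.045,):
  hy=(q[:,1]+.028)-yaw*(q[:,0]-.5385); hx=(q[:,0]-.5385)+yaw*(q[:,1]+.028)
  for yw in (.036,0,-.036):
    m=abs(hy-yw)<.0085; x,zz=hx[m],q[m,2]
    f=lambda a: np.hypot(x-a[0],zz-a[1])-.028
    r=least_squares(f,[0,.055],loss='soft_l1',f_scale=.0007); print(yw,m.sum(),r.x.round(4),np.median(abs(r.fun)), x.min(),x.max())
    f=lambda a: np.hypot(x-a[0],zz-a[1])-a[2]
    r=least_squares(f,[0,.055,.028],loss='soft_l1',f_scale=.0007); print('   ',r.x.round(4))
E
```

```text
0.036 633 [-0.0004  0.0551] 0.00039572382263651854 -0.02384654693499814 0.02138500412314435
    [-0.0005  0.0556  0.0275]
0 564 [-0.0005  0.0551] 0.0005071425157891322 -0.025664561202052266 0.010193891846676156
    [-0.0007  0.0558  0.0273]
-0.036 634 [-0.0007  0.0552] 0.000406483973417051 -0.02690570474319607 0.02209258628576504
    [-0.0008  0.0556  0.0276]
```

Request:
step_arm([
  [0.5,-0.01,0.15,0,0,0],
  [0.5,-0.01,0.15,0,0,0],
  [0.5,-0.01,0.15,0,0,0],
  [0.5,-0.01,0.15,0,0,0],
  [0.4,-0.01,0.16,0,0,0],
  [0.2,0,0,0,0,0],
  [0,0,0,0,0,0],
])

```text
t: 3.08
eef_pos: [0.5285, -0.0295, 0.0948]
tool_rot: [0.707, -0.015, 0.707, 0.015]
contact_force: [0.7, 0.1, 0.0]
gripper_width: 0.002
```

Request:
step_arm([
  [0.1,0,0,0,0,0],
  [0.1,0,0,0,0,0],
  [0.025,0,0,0,0,0],
  [0,0,0,0,0,0],
])

```text
t: 3.58
eef_pos: [0.5289, -0.0296, 0.0864]
tool_rot: [0.707, -0.015, 0.707, 0.015]
contact_force: [0.0, -0.0, -0.4]
gripper_width: 0.001
```

Request:
step_arm([
  [0.025,0,0,0,0,0],
  [0,0,0,0,0,0],
])

```text
t: 3.82
eef_pos: [0.5288, -0.0296, 0.0853]
tool_rot: [0.707, -0.015, 0.707, 0.015]
contact_force: [0.0, -0.1, -0.4]
gripper_width: -0.003
```

Request:
step_arm([
  [0.02,0,0,0,0,0],
  [0,0,0,0,0,0],
])

```text
t: 4.08
eef_pos: [0.5288, -0.0296, 0.0845]
tool_rot: [0.707, -0.015, 0.707, 0.015]
contact_force: [-0.2, -0.0, 1.7]
gripper_width: -0.001
```

Request:
step_arm([
  [0.01,0,0,0,0,0],
  [0,0,0,0,0,0],
])

```text
t: 4.32
eef_pos: [0.5289, -0.0296, 0.0841]
tool_rot: [0.707, -0.015, 0.707, 0.015]
contact_force: [-0.3, -0.4, -0.1]
gripper_width: 0.006
```

Request:
step_arm([
  [0.015,0,0,0,0,0],
  [0,0,0,0,0,0],
])

```text
t: 4.58
eef_pos: [0.5288, -0.0296, 0.0834]
tool_rot: [0.707, -0.015, 0.707, 0.015]
contact_force: [-0.2, 0.0, 0.0]
gripper_width: -0.006
```

Request:
step_arm([
  [0.015,0,0,0,0,0],
  [0,0,0,0,0,0],
])

```text
t: 4.82
eef_pos: [0.5289, -0.0296, 0.0832]
tool_rot: [0.707, -0.015, 0.707, 0.015]
contact_force: [-0.8, 0.2, 4.2]
gripper_width: -0.001
```

Request:
step_arm([
  [0.015,0,0,0,0,0],
  [0,0,0,0,0,0],
])

```text
t: 5.08
eef_pos: [0.5291, -0.0296, 0.0831]
tool_rot: [0.707, -0.015, 0.707, 0.015]
contact_force: [-2.8, -0.4, 9.9]
gripper_width: 0.0
```

Request:
step_arm([
  [0,0,0.06,0,0,0],
  [0,0,0.06,0,0,0],
])

```text
t: 5.32
eef_pos: [0.5343, -0.0294, 0.0832]
tool_rot: [0.707, -0.015, 0.707, 0.015]
contact_force: [-2.7, -0.5, 9.4]
gripper_width: 0.002
```

Request:
step_arm([
  [0,0,0.08,0,0,0],
  [0,0,0.08,0,0,0],
  [0,0,0.08,0,0,0],
  [0,0,0.06,0,0,0],
  [0,0,0,0,0,0],
])

```text
t: 5.95
eef_pos: [0.5466, -0.0289, 0.0832]
tool_rot: [0.708, -0.015, 0.706, 0.015]
contact_force: [-0.5, -0.4, 8.6]
gripper_width: 0.0
```

Request:
step_arm([
  [-0.1,0,0,0,0,0],
  [0,0,-0.2,0,0,0],
  [0,0,-0.25,0,0,0],
  [0,0,0,0,0,0],
])

```text
t: 6.45
eef_pos: [0.5262, -0.0299, 0.086]
tool_rot: [0.706, -0.015, 0.707, 0.015]
contact_force: [1.7, 0.0, -0.2]
gripper_width: -0.001
```

```bash
cat > look.py <<'E'
import sys
from h import *
n=sys.argv[1]
o=bot.get_obs(); print(o["t"],o["eef_pos"].round(4),o["contact_force"].round(1))
im,d=bot.read_camera("wrist"); im=im[...,::-1].copy(); cv2.imwrite(f"pics/{n}_full.png",im); np.save(f"{n}.npy",d)
c=cam("wrist",o)
outs=unwrap(im,c,.538,-.028,.045,.0553,rng=(-60,90))
big=cv2.resize(np.hstack(outs),None,fx=3,fy=2)
for a in range(-60,90,12): cv2.line(big,(0,(a+60)*4),(10 if a else 540,(a+60)*4),(0,0,255),1)
cv2.imwrite(f"pics/{n}.png",big)
E
python3 look.py l2
```

```text
6.45 [ 0.5262 -0.0299  0.086 ] [ 1.7  0.  -0.2]
```

View pics/l2.png

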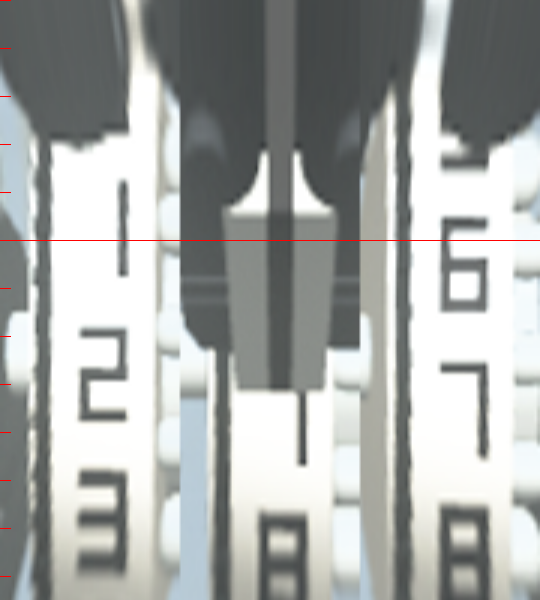

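View pics/l2_full.png

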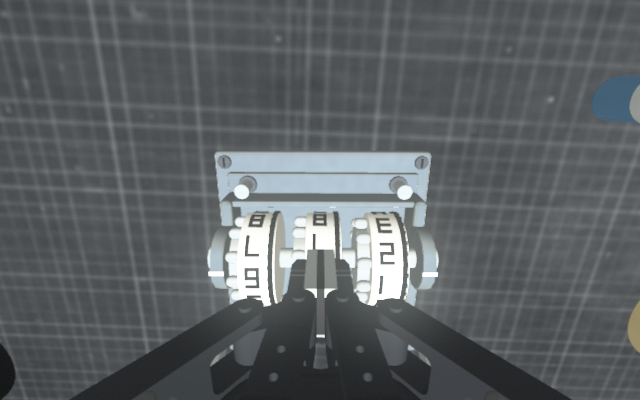

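Request:
step_arm([
  [0,0,0.15,0,0,0],
  [0.06,0,0,0,0,0],
  [0.035,0,0,0,0,0],
  [0,0,0,0,0,0],
])

```text
t: 7.0
eef_pos: [0.5346, -0.0292, 0.0833]
tool_rot: [0.708, -0.015, 0.706, 0.015]
contact_force: [-1.2, -0.4, 6.9]
gripper_width: 0.0
```

Request:
step_arm([
  [0,0,0.07,0,0,0],
  [0,0,0.07,0,0,0],
  [0,0,0.07,0,0,0],
  [0,0,0.065,0,0,0],
  [0,0,0,0,0,0],
])

```text
t: 7.62
eef_pos: [0.5454, -0.0288, 0.0833]
tool_rot: [0.707, -0.015, 0.707, 0.015]
contact_force: [-0.9, -0.5, 6.6]
gripper_width: -0.003
```

Second stroke: lift, back, down, drag 10.8 mm.

Request:
step_arm([
  [-0.095,0,0,0,0,0],
  [0,0,-0.15,0,0,0],
  [0,0,-0.15,0,0,0],
  [0,0,0,0,0,0],
  [0.06,0,0,0,0,0],
  [0.035,0,0,0,0,0],
  [0,0,0,0,0,0],
])

```text
t: 8.5
eef_pos: [0.5335, -0.0294, 0.0833]
tool_rot: [0.707, -0.015, 0.706, 0.015]
contact_force: [-0.5, -0.7, 7.5]
gripper_width: 0.0
```

Request:
step_arm([
  [0,0,0.07,0,0,0],
  [0,0,0.07,0,0,0],
  [0,0,0.07,0,0,0],
  [0,0,0.065,0,0,0],
  [0,0,0,0,0,0],
  [-0.1,0,0,0,0,0],
])

```text
t: 9.25
eef_pos: [0.5437, -0.0289, 0.0865]
tool_rot: [0.707, -0.015, 0.707, 0.015]
contact_force: [0.4, -0.4, -0.7]
gripper_width: -0.001
```

Request:
step_arm([
  [-0.05,0.2,-0.05,0,0,0],
  [0,0.36,-0.14,0,0,0],
  [0,0.36,-0.15,0,0,0],
  [0,0,0,0,0,0],
  [0,0,0,0,0,0],
])

```text
t: 9.88
eef_pos: [0.5285, 0.0071, 0.0885]
tool_rot: [0.707, -0.015, 0.707, 0.015]
contact_force: [0.7, -0.3, 0.1]
gripper_width: -0.0
```

```bash
python3 look.py l3
```

```text
9.875 [0.5285 0.0071 0.0885] [ 0.7 -0.3  0.1]
```

View pics/l3.png

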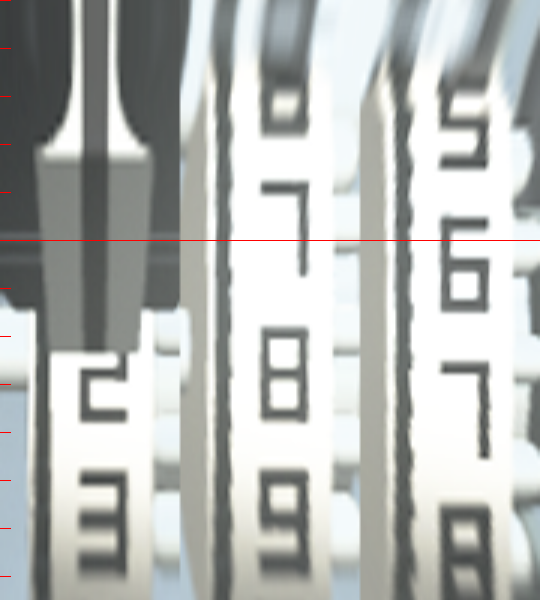

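Request:
step_arm([
  [0.08,0,0,0,0,0],
  [0.03,0,0,0,0,0],
  [0.02,0,0,0,0,0],
  [0,0,0,0,0,0],
])

```text
t: 10.42
eef_pos: [0.5284, 0.007, 0.0834]
tool_rot: [0.707, -0.015, 0.707, 0.015]
contact_force: [-0.7, -1.5, 2.3]
gripper_width: 0.0
```

Request:
step_arm([
  [0.012,0,0,0,0,0],
  [0,0,0,0,0,0],
])

```text
t: 10.68
eef_pos: [0.5285, 0.007, 0.0832]
tool_rot: [0.707, -0.015, 0.707, 0.015]
contact_force: [-2.4, -2.3, 6.4]
gripper_width: 0.0
```

Request:
step_arm([
  [0,0,0.08,0,0,0],
  [0,0,0.08,0,0,0],
  [0,0,0.08,0,0,0],
  [0,0,0.09,0,0,0],
  [0,0,0.08,0,0,0],
  [0,0,0,0,0,0],
])

```text
t: 11.42
eef_pos: [0.5454, 0.0077, 0.0833]
tool_rot: [0.707, -0.015, 0.707, 0.015]
contact_force: [-1.2, -1.8, 6.4]
gripper_width: 0.001
```

Request:
step_arm([
  [-0.15,0,0,0,0,0],
  [0,-0.45,0,0,0,0],
  [0,-0.45,0,0,0,0],
  [0,-0.45,0,0,0,0],
  [0,-0.45,-0.03,0,0,0],
  [0,0,0,0,0,0],
  [0,0,0,0,0,0],
])

```text
t: 12.3
eef_pos: [0.5467, -0.0635, 0.0889]
tool_rot: [0.707, -0.015, 0.707, 0.015]
contact_force: [-1.3, 0.6, 0.1]
gripper_width: 0.001
```

```bash
python3 look.py l4
```

```text
12.3 [ 0.5467 -0.0635  0.0889] [-1.3  0.6  0.1]
```

View pics/l4.png

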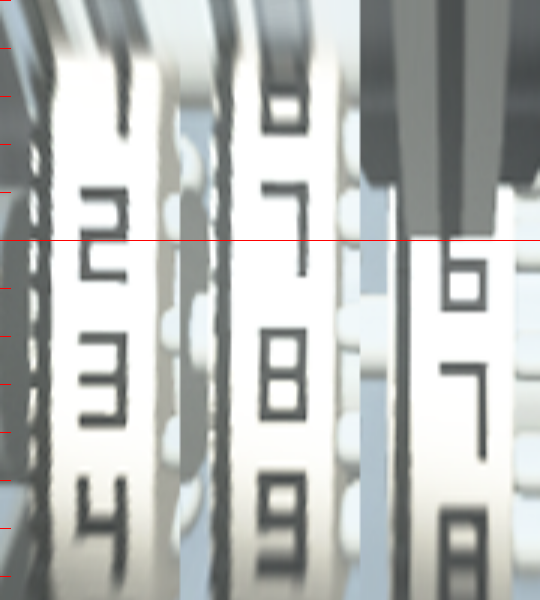

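Request:
step_arm([
  [0.08,0,0,0,0,0],
  [0.04,0,0,0,0,0],
  [0.03,0,0,0,0,0],
  [0,0,0,0,0,0],
])

```text
t: 12.85
eef_pos: [0.547, -0.0635, 0.0833]
tool_rot: [0.707, -0.015, 0.707, 0.015]
contact_force: [-1.4, 1.1, 5.0]
gripper_width: -0.0
```

Request:
step_arm([
  [0.005,0,0,0,0,0],
  [0,0,-0.08,0,0,0],
  [0,0,-0.08,0,0,0],
  [0,0,-0.08,0,0,0],
  [0,0,-0.08,0,0,0],
  [0,0,-0.07,0,0,0],
  [0,0,0,0,0,0],
])

```text
t: 13.72
eef_pos: [0.5316, -0.0642, 0.0832]
tool_rot: [0.707, -0.015, 0.706, 0.015]
contact_force: [0.7, 1.4, 7.1]
gripper_width: 0.004
```

Request:
step_arm([
  [-0.12,0,0,0,0,0],
  [0,0,0.2,0,0,0],
  [0,0,0.19,0,0,0],
  [0,0,0,0,0,0],
  [0.06,0,0,0,0,0],
  [0.06,0,0,0,0,0],
  [0,0,0,0,0,0],
])

```text
t: 14.6
eef_pos: [0.5473, -0.064, 0.0833]
tool_rot: [0.707, -0.015, 0.707, 0.015]
contact_force: [-0.3, -0.2, 5.5]
gripper_width: 0.002
```

Request:
step_arm([
  [0,0,-0.08,0,0,0],
  [0,0,-0.08,0,0,0],
  [0,0,-0.08,0,0,0],
  [0,0,-0.08,0,0,0],
  [0,0,-0.07,0,0,0],
  [0,0,0,0,0,0],
])

```text
t: 15.35
eef_pos: [0.5316, -0.0646, 0.0832]
tool_rot: [0.707, -0.015, 0.706, 0.015]
contact_force: [0.4, 0.4, 6.6]
gripper_width: 0.005
```

Request:
step_arm([
  [-0.3,0,0,0,0,0],
  [-0.6,0,-0.2,0,0,0],
  [-0.6,0,-0.3,0,0,0],
  [-0.3,0,-0.3,0,0,0],
  [0,0,0,0,0,0],
])

```text
t: 15.98
eef_pos: [0.4984, -0.0665, 0.1551]
tool_rot: [0.707, -0.015, 0.707, 0.014]
contact_force: [-0.0, -0.2, -0.1]
gripper_width: -0.004
```

```bash
python3 look.py l5; python3 - <<'E'
from h import *
im,d=bot.read_camera("scene"); im=im[...,::-1].copy(); cv2.imwrite("pics/s5.png",im); np.save("s5.npy",d)
cv2.imwrite("pics/s5z.png",cv2.resize(im[165:285,310:470],None,fx=5,fy=5,interpolation=cv2.INTER_CUBIC))
im,d=bot.read_camera("top"); im=im[...,::-1].copy(); cv2.imwrite("pics/t5z.png",cv2.resize(im[130:230,310:430],None,fx=6,fy=6,interpolation=cv2.INTER_CUBIC))
E
```

```text
15.975 [ 0.4984 -0.0665  0.1551] [-0.  -0.2 -0.1]
```

View pics/l5.png

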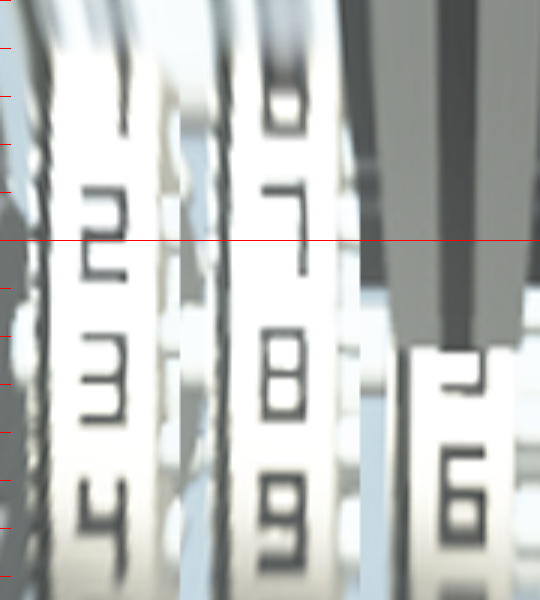

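View pics/s5z.png

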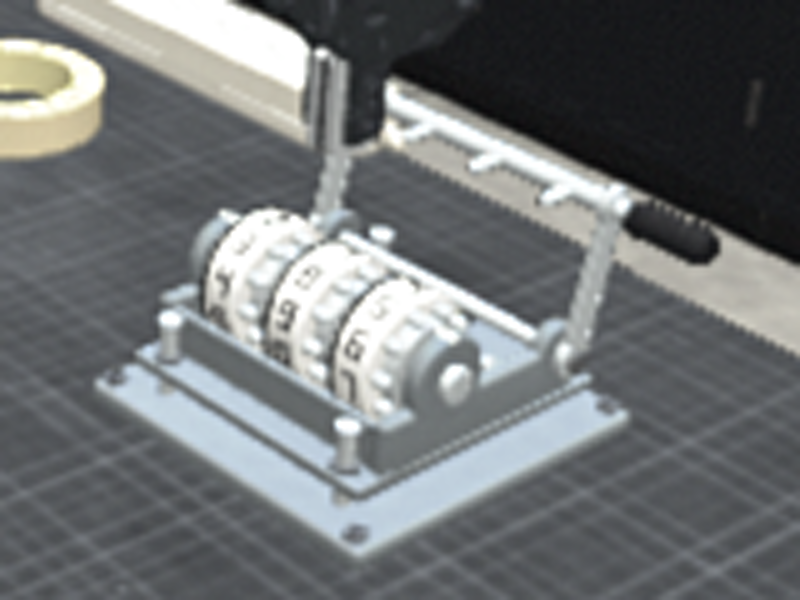

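View pics/l5_full.png

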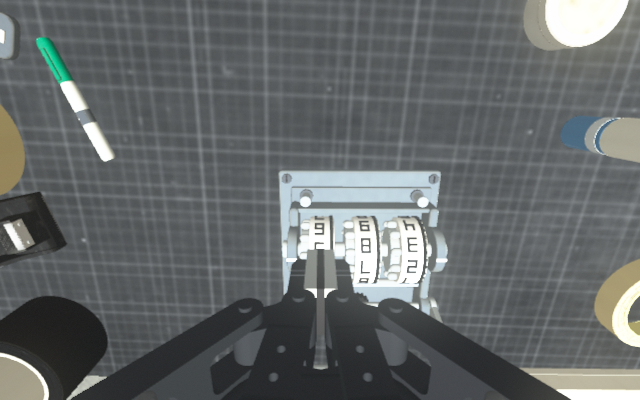

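Request:
step_arm([
  [0.3,0,0.3,0,0,0],
  [0.5,0,0.3,0,0,0],
  [0.5,0.01,0.3,0,0,0],
  [0.3,0,0.18,0,0,0],
  [0.05,0,0,0,0,0],
  [0,0,0,0,0,0],
])

```text
t: 16.88
eef_pos: [0.5422, -0.0637, 0.0886]
tool_rot: [0.707, -0.015, 0.707, 0.015]
contact_force: [0.9, 0.5, 0.4]
gripper_width: 0.001
```

Request:
step_arm([
  [0.08,0,0,0,0,0],
  [0.04,0,0,0,0,0],
  [0.025,0,0,0,0,0],
  [0,0,0,0,0,0],
])

```text
t: 17.38
eef_pos: [0.5424, -0.064, 0.0833]
tool_rot: [0.707, -0.015, 0.707, 0.015]
contact_force: [-1.5, -0.6, 3.9]
gripper_width: 0.002
```

Request:
step_arm([
  [0.008,0,-0.02,0,0,0],
  [0,0,-0.04,0,0,0],
  [0,0,-0.04,0,0,0],
  [0,0,-0.02,0,0,0],
  [0,0,0,0,0,0],
])

```text
t: 18.0
eef_pos: [0.5386, -0.0641, 0.0833]
tool_rot: [0.708, -0.015, 0.706, 0.015]
contact_force: [1.6, -0.3, 7.1]
gripper_width: -0.001
```

Request:
step_arm([
  [-0.3,0,0,0,0,0],
  [-0.6,0.3,-0.1,0,0,0],
  [-0.6,0.4,-0.2,0,0,0],
  [-0.2,0.3,-0.2,0,0,0],
  [0,0,0,0,0,0],
])

```text
t: 18.62
eef_pos: [0.515, -0.0242, 0.1507]
tool_rot: [0.707, -0.016, 0.707, 0.015]
contact_force: [0.0, -0.2, 0.2]
gripper_width: -0.002
```

```bash
python3 look.py l6
```

```text
18.625 [ 0.515  -0.0242  0.1507] [ 0.  -0.2  0.2]
```

View pics/l6.png

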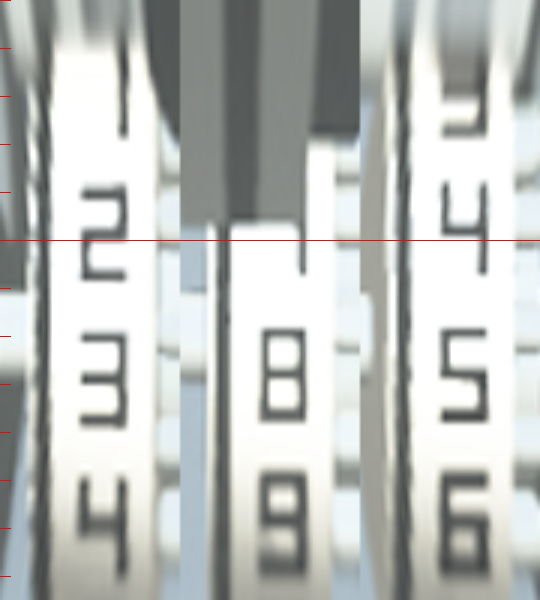

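```bash
python3 - <<'E'
from h import *
d=np.load("s5.npy"); im=cv2.imread("pics/s5.png"); c=cam("scene")
O=np.array([.538,-.028,0]); Rz=Ro.from_euler('z',.045).as_matrix()
for u,v in [(438,208),(442,211),(446,212),(450,214),(452,216),(433,205)]:
  for dv in (-3,0,3):
    if d[v+dv,u]>0: print(u,v+dv,im[v+dv,u],((unproj(c,u,v+dv,d[v+dv,u])-O)@Rz).round(4))
l=.009
for th in (1.0,1.1,1.2):
  a=np.radians(135)-th; h=[65+64*np.cos(a),-96,35+64*np.sin(a)+1e3*l]
  P=O+Rz@(np.array(h)/1e3); print(th,np.round(h,1),P.round(4),proj(c,P)[0].round(1))
E
```

```text
438 205 [112 116 117] [ 0.0789 -0.0831  0.115 ]
438 208 [48 46 45] [ 0.0729 -0.088   0.1125]
438 211 [28 26 25] [ 0.0683 -0.0921  0.1093]
442 208 [58 55 55] [ 0.0772 -0.0938  0.1135]
442 211 [45 42 41] [ 0.0737 -0.0971  0.1097]
442 214 [50 51 52] [ 0.0729 -0.0986  0.1042]
446 209 [63 62 61] [ 0.0758 -0.1036  0.1159]
446 212 [49 48 47] [ 0.0728 -0.1066  0.1118]
446 215 [23 22 20] [ 0.0695 -0.1096  0.1079]
450 211 [62 60 60] [ 0.0755 -0.1129  0.1157]
450 214 [44 42 42] [ 0.0732 -0.1153  0.1112]
450 217 [49 50 51] [ 0.074  -0.1158  0.1049]
452 213 [29 26 25] [ 0.0804 -0.1145  0.1106]
452 216 [57 59 59] [ 0.0836 -0.1136  0.1029]
452 219 [171 180 182] [ 1.7457  0.9209 -0.9072]
433 202 [255 255 255] [ 0.0797 -0.0704  0.1161]
433 205 [248 247 240] [ 0.0766 -0.0736  0.1119]
433 208 [151 152 148] [ 0.0749 -0.0757  0.1068]
1.0 [ 78.6 -96.  106.5] [ 0.6209 -0.1204  0.1065] [442.9 211.5]
1.1 [ 84.8 -96.  104.9] [ 0.627  -0.1201  0.1049] [444.8 211.4]
1.2 [ 90.8 -96.  102.6] [ 0.633  -0.1198  0.1026] [446.6 211.6]
```

Request:
step_arm([
  [-0.1,-0.43,0.55,0,0,0],
  [0,-0.43,0.55,0,0,0],
  [0,-0.43,0.55,0,0,0],
  [0,-0.43,0.55,0,0,0],
  [0,-0.43,0.55,0,0,0],
  [0,-0.43,0.55,0,0,0],
  [0,0,0,0,0,0],
])

```text
t: 19.55
eef_pos: [0.6526, -0.1253, 0.1525]
tool_rot: [0.706, -0.014, 0.708, 0.014]
contact_force: [-0.6, 0.9, 0.5]
gripper_width: -0.001
```

```bash
cat > sc.py <<'E'
import sys
from h import *
n=sys.argv[1]; o=bot.get_obs(); 
O=np.array([.538,-.028,0]); Rz=Ro.from_euler('z',.045).as_matrix()
print(o["t"],o["eef_pos"].round(4),"head",((o["eef_pos"]-O)@Rz*1e3).round(1),o["contact_force"].round(1),o["q"].round(2))
im,d=bot.read_camera("scene"); im=im[...,::-1].copy(); np.save(n+".npy",d); cv2.imwrite(f"pics/{n}_full.png",im)
cv2.imwrite(f"pics/{n}.png",cv2.resize(im[145:265,330:490],None,fx=5,fy=5,interpolation=cv2.INTER_CUBIC))
E
python3 sc.py s7
```

```text
19.55 [ 0.6526 -0.1253  0.1525] head [ 110.1 -102.3  152.5] [-0.6  0.9  0.5] [ 0.53  0.62 -0.63  1.62  0.4   1.04  1.39]
```

View pics/s7.png

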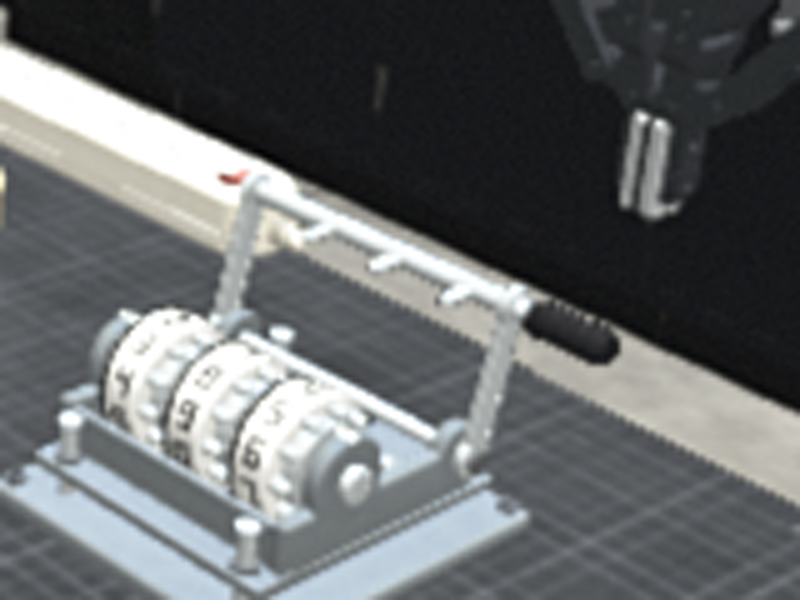

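Request:
step_arm([
  [0.4,0,0,0,0,0],
  [0.4,0,0,0,0,0],
  [0.4,0,0,0,0,0],
  [0.26,0,0,0,0,0],
  [0,0,0,0,0,0],
  [0,0,-0.1,0,0,0],
  [0,0,0,0,0,0],
])

```text
t: 20.48
eef_pos: [0.6482, -0.1227, 0.0968]
tool_rot: [0.707, -0.015, 0.707, 0.015]
contact_force: [-0.6, 0.1, 0.0]
gripper_width: 0.002
```

Request:
step_arm([
  [0,0,-0.1,0,0,0],
  [0,0,-0.05,0,0,0],
  [0,0,0,0,0,0],
])

```text
t: 20.85
eef_pos: [0.6419, -0.123, 0.0962]
tool_rot: [0.707, -0.015, 0.707, 0.015]
contact_force: [-0.2, -0.4, 0.4]
gripper_width: 0.002
```

Request:
step_arm([
  [0,0,-0.1,0,0,0],
  [0,0,-0.1,0,0,0],
  [0,0,0,0,0,0],
])

```text
t: 21.22
eef_pos: [0.6342, -0.1232, 0.0964]
tool_rot: [0.707, -0.015, 0.707, 0.015]
contact_force: [1.1, -0.3, 1.1]
gripper_width: -0.005
```

Request:
step_arm([
  [0,0,-0.12,0,0,0],
  [0,0,-0.12,0,0,0],
  [0,0,-0.12,0,0,0],
  [0,0,-0.12,0,0,0],
  [0,0,-0.08,0,0,0],
  [0,0,0,0,0,0],
])

```text
t: 21.98
eef_pos: [0.6108, -0.1243, 0.0958]
tool_rot: [0.706, -0.015, 0.707, 0.015]
contact_force: [0.2, -0.9, -0.4]
gripper_width: 0.003
```

```bash
python3 sc.py s8
```

```text
21.975 [ 0.6108 -0.1243  0.0958] head [ 68.4 -99.5  95.8] [ 0.2 -0.9 -0.4] [ 0.54  0.62 -0.61  1.76  0.44  0.9   1.35]
```

View pics/s8.png

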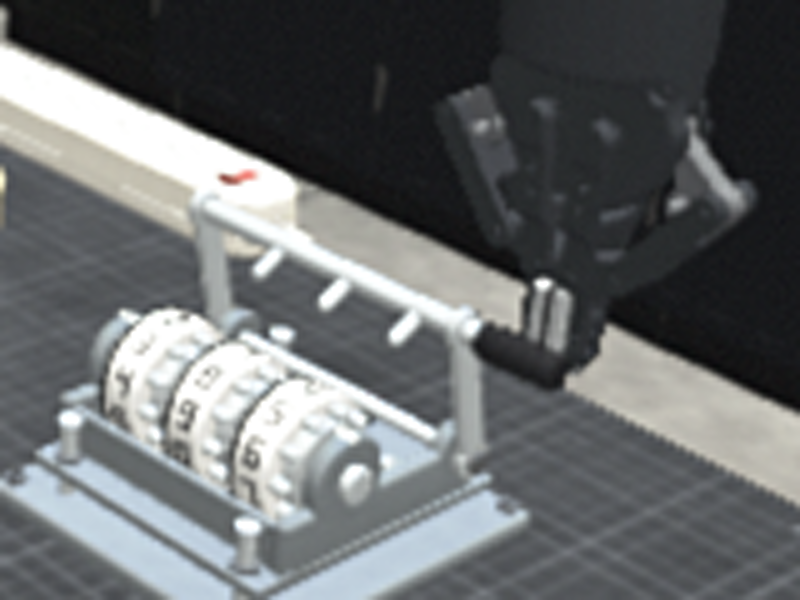

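Request:
step_arm([
  [0.03,0,-0.1,0,0,0],
  [0.03,0,-0.1,0,0,0],
  [0.04,0,-0.09,0,0,0],
  [0.05,0,-0.09,0,0,0],
  [0.05,0,-0.09,0,0,0],
  [0.05,0,-0.09,0,0,0],
  [0,0,0,0,0,0],
])

```text
t: 22.9
eef_pos: [0.5886, -0.1252, 0.0857]
tool_rot: [0.706, -0.015, 0.707, 0.015]
contact_force: [-0.2, -0.0, 0.3]
gripper_width: 0.003
```

Request:
step_arm([
  [0.025,0,-0.03,0,0,0],
  [0.025,0,-0.03,0,0,0],
  [0,0,0,0,0,0],
])

```text
t: 23.28
eef_pos: [0.5869, -0.1252, 0.084]
tool_rot: [0.707, -0.015, 0.707, 0.015]
contact_force: [-0.1, 0.4, -0.5]
gripper_width: -0.005
```

Request:
step_arm([
  [0.025,0,-0.025,0,0,0],
  [0.025,0,-0.025,0,0,0],
  [0,0,0,0,0,0],
])

```text
t: 23.65
eef_pos: [0.5847, -0.1253, 0.082]
tool_rot: [0.707, -0.015, 0.707, 0.015]
contact_force: [0.6, -0.4, -0.2]
gripper_width: 0.002
```

Request:
step_arm([
  [0.025,0,-0.025,0,0,0],
  [0.01,0,-0.025,0,0,0],
  [0,0,0,0,0,0],
])

```text
t: 24.02
eef_pos: [0.5831, -0.1253, 0.0806]
tool_rot: [0.707, -0.015, 0.707, 0.015]
contact_force: [1.3, -0.7, -2.2]
gripper_width: 0.001
```

```bash
python3 sc.py s9
```

```text
24.025 [ 0.5831 -0.1253  0.0806] head [ 40.6 -99.2  80.6] [ 1.3 -0.7 -2.2] [ 0.56  0.61 -0.61  1.84  0.45  0.84  1.34]
```

View pics/s9.png

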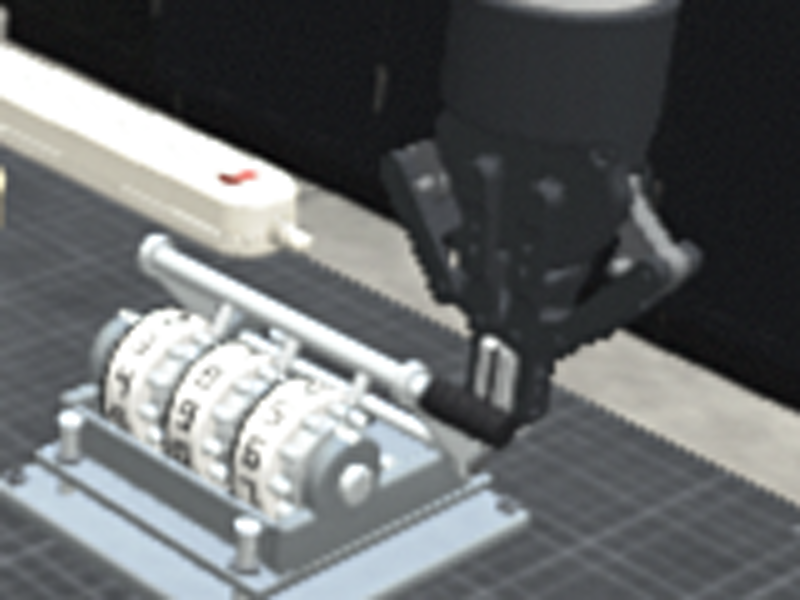

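```bash
python3 - <<'E'
from h import *
c=cam("scene"); O=np.array([.538,-.028,0]); Rz=Ro.from_euler('z',.045).as_matrix()
for th in (0,.1,.2,.3,.4,1.05):
  a=np.radians(135)-th
  H=[O+Rz@(np.array([65+64*np.cos(a),y,44+64*np.sin(a)])/1e3) for y in (-78,-114,-70,70)]
  print(th,np.round(65+64*np.cos(a),1),np.round(44+64*np.sin(a),1),((proj(c,np.array(H))-[330,145])*5).round(0).tolist())
E
```

```text
0 19.7 89.3 [[420.0, 401.0], [498.0, 440.0], [403.0, 393.0], [144.0, 262.0]]
0.1 24.5 93.5 [[430.0, 387.0], [507.0, 426.0], [413.0, 379.0], [153.0, 249.0]]
0.2 29.6 97.3 [[440.0, 374.0], [518.0, 412.0], [423.0, 366.0], [163.0, 238.0]]
0.3 35.1 100.6 [[450.0, 362.0], [529.0, 400.0], [434.0, 354.0], [173.0, 227.0]]
0.4 40.9 103.3 [[461.0, 351.0], [540.0, 388.0], [445.0, 343.0], [183.0, 218.0]]
1.05 81.7 105.8 [[531.0, 315.0], [609.0, 350.0], [514.0, 307.0], [252.0, 189.0]]
```

Request:
step_arm([
  [0.02,0,-0.025,0,0,0],
  [0,0,0,0,0,0],
])

```text
t: 24.32
eef_pos: [0.5819, -0.1254, 0.0798]
tool_rot: [0.707, -0.015, 0.707, 0.015]
contact_force: [2.3, -0.9, -1.3]
gripper_width: 0.001
```

Request:
step_arm([
  [0.02,0,-0.025,0,0,0],
  [0,0,0,0,0,0],
])

```text
t: 24.58
eef_pos: [0.5811, -0.1254, 0.0791]
tool_rot: [0.707, -0.015, 0.707, 0.015]
contact_force: [3.2, -0.0, -2.9]
gripper_width: 0.001
```

Request:
step_arm([
  [0.02,0,-0.02,0,0,0],
  [0,0,0,0,0,0],
])

```text
t: 24.82
eef_pos: [0.5806, -0.1255, 0.0786]
tool_rot: [0.707, -0.015, 0.707, 0.015]
contact_force: [3.0, 0.3, 1.4]
gripper_width: -0.001
```

Request:
step_arm([
  [0.02,0,-0.025,0,0,0],
  [0,0,0,0,0,0],
])

```text
t: 25.08
eef_pos: [0.58, -0.1255, 0.078]
tool_rot: [0.708, -0.015, 0.706, 0.015]
contact_force: [5.1, 0.5, 2.3]
gripper_width: -0.001
```

Request:
step_arm([
  [0.02,0,-0.025,0,0,0],
  [0,0,0,0,0,0],
])

```text
t: 25.32
eef_pos: [0.5799, -0.1255, 0.0776]
tool_rot: [0.708, -0.015, 0.706, 0.015]
contact_force: [6.4, 0.8, 3.4]
gripper_width: 0.003
```

```bash
python3 sc.py s10
```

```text
25.325 [ 0.5799 -0.1255  0.0776] head [ 37.5 -99.3  77.6] [6.4 0.8 3.4] [ 0.56  0.6  -0.61  1.85  0.46  0.83  1.34]
```

View pics/s10.png

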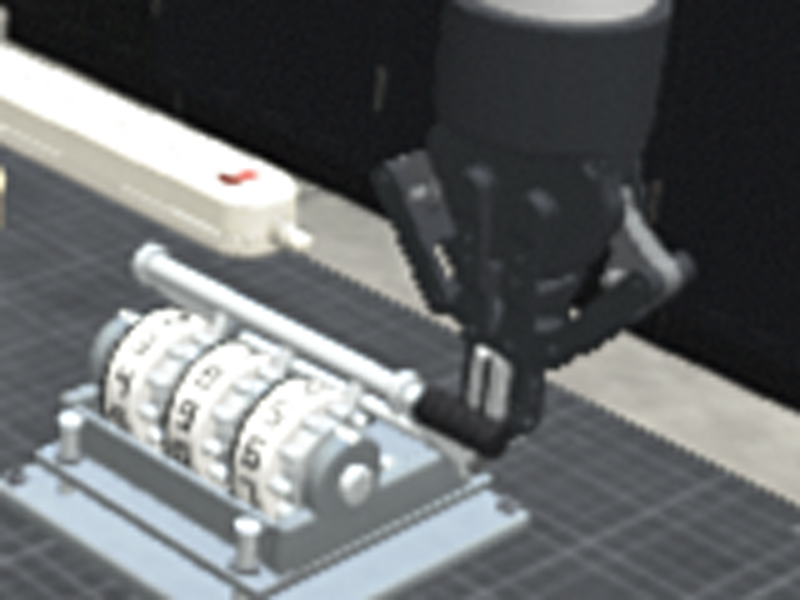

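Request:
step_arm([
  [0.015,0,-0.02,0,0,0],
  [0,0,0,0,0,0],
])

```text
t: 25.62
eef_pos: [0.5798, -0.1254, 0.0774]
tool_rot: [0.709, -0.015, 0.705, 0.015]
contact_force: [7.3, 1.0, 4.8]
gripper_width: -0.002
```

Request:
step_arm([
  [0.015,0,-0.02,0,0,0],
  [0,0,0,0,0,0],
])

```text
t: 25.88
eef_pos: [0.5798, -0.1254, 0.0772]
tool_rot: [0.709, -0.015, 0.705, 0.015]
contact_force: [8.8, 0.1, 4.7]
gripper_width: 0.002
```

Request:
step_arm([
  [0.02,0,-0.02,0,0,0],
  [0,0,0,0,0,0],
])

```text
t: 26.12
eef_pos: [0.5798, -0.1254, 0.0768]
tool_rot: [0.71, -0.015, 0.704, 0.015]
contact_force: [10.0, 0.1, 5.9]
gripper_width: 0.001
```

Request:
step_arm([
  [0.02,0,-0.02,0,0,0],
  [0,0,0,0,0,0],
])

```text
t: 26.38
eef_pos: [0.5798, -0.1254, 0.0764]
tool_rot: [0.71, -0.015, 0.703, 0.015]
contact_force: [10.8, -0.4, 5.8]
gripper_width: -0.001
```

```bash
python3 sc.py s11; python3 - <<'E'
from h import *
c=cam("scene"); O=np.array([.538,-.028,0]); Rz=Ro.from_euler('z',.045).as_matrix()
im=cv2.resize(cv2.imread("pics/s11_full.png")[180:250,345:445],None,fx=8,fy=8,interpolation=cv2.INTER_CUBIC)
for th,col in ((0,(0,0,255)),(.05,(0,255,0)),(.1,(255,0,0))):
  a=np.radians(135)-th
  H=np.array([O+Rz@(np.array([65+64*np.cos(a),y,44+64*np.sin(a)])/1e3) for y in (-114,70)])
  p=((proj(c,H)-[345,180]+.5)*8).astype(int); cv2.line(im,tuple(map(int,p[0])),tuple(map(int,p[1])),col,1)
cv2.imwrite("pics/s11o.png",im)
E
```

```text
26.375 [ 0.5798 -0.1254  0.0764] head [ 37.3 -99.1  76.4] [10.8 -0.4  5.8] [ 0.56  0.6  -0.61  1.85  0.46  0.82  1.34]
```

View pics/s11o.png

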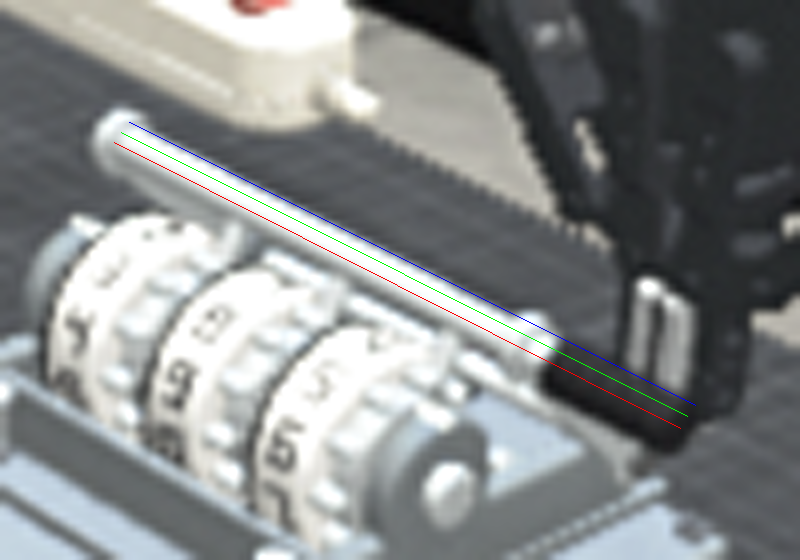

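```bash
python3 - <<'E'
from h import *
c=cam("scene"); O=np.array([.538,-.028,0]); Rz=Ro.from_euler('z',.045).as_matrix()
im=cv2.resize(cv2.imread("pics/s11_full.png")[180:250,345:445],None,fx=8,fy=8,interpolation=cv2.INTER_CUBIC)
def P(pts,col,cl=False):
  p=((proj(c,np.array([O+Rz@(np.array(q)/1e3) for q in pts]))-[345,180]+.5)*8).astype(np.int32); cv2.polylines(im,[p],cl,col,1)
t=np.linspace(0,2*np.pi,60)
for yw in (36,0,-36):
  P([[28*np.cos(a),yw+10,55+28*np.sin(a)] for a in t],(0,0,255)); P([[28*np.cos(a),yw-10,55+28*np.sin(a)] for a in t],(0,200,0))
P([[0,-68,55],[0,-72,55]],(255,0,0))
cv2.imwrite("pics/s11p.png",im)
s5=cv2.resize(cv2.imread("pics/s5.png")[180:250,345:445],None,fx=8,fy=8,interpolation=cv2.INTER_CUBIC)
E
python3 - <<'E'
import sys; sys.path.insert(0,".")
E
```

```text
(no output)
```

View pics/s11p.png

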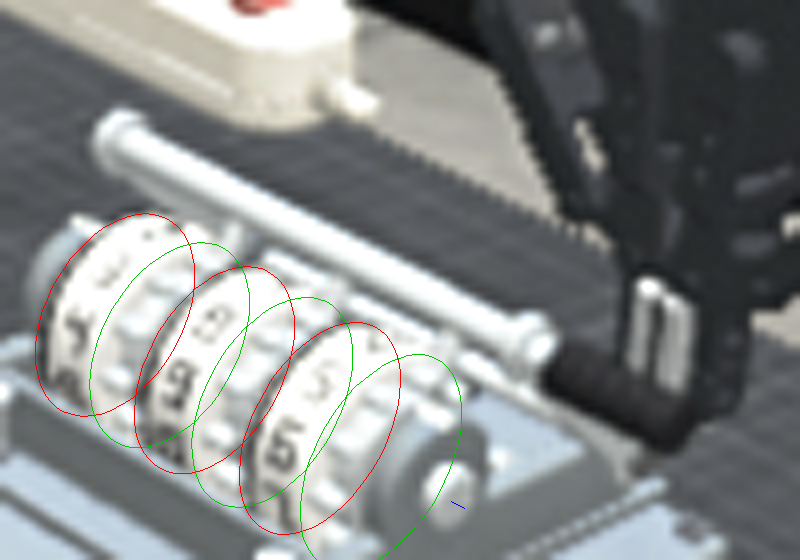

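Request:
step_arm([
  [-0.04,0,0.1,0,0,0],
  [0,0,0.25,0,0,0],
  [-0.4,0,0.1,0,0,0],
  [-0.8,0,0,0,0,0],
  [-0.9,0,-0.5,0,0,0],
  [-0.4,0.4,-0.9,0,0,0],
  [0,0.7,-1,0,0,0],
  [0,0.7,-0.9,0,0,0],
])

```text
t: 27.42
eef_pos: [0.4561, -0.0581, 0.176]
tool_rot: [0.707, -0.015, 0.707, 0.015]
contact_force: [0.1, 0.4, 0.8]
gripper_width: 0.003
```

Request:
step_arm([
  [0,0.4,-0.6,0,0,0],
  [0,0,0,0,0,0],
])

```text
t: 27.68
eef_pos: [0.4312, -0.043, 0.1758]
tool_rot: [0.706, -0.016, 0.708, 0.015]
contact_force: [-0.1, 0.2, 0.6]
gripper_width: 0.002
```

```bash
python3 sc.py s12; python3 look.py l12; python3 - <<'E'
from h import *
im=cv2.imread("pics/s12_full.png"); cv2.imwrite("pics/s12z.png",cv2.resize(im[180:250,345:445],None,fx=8,fy=8,interpolation=cv2.INTER_CUBIC))
im=cv2.imread("pics/l12_full.png"); cv2.imwrite("pics/l12z.png",cv2.rotate(cv2.resize(im[150:300,200:400],None,fx=4,fy=4,interpolation=cv2.INTER_CUBIC),cv2.ROTATE_180))
E
```

```text
27.675 [ 0.4312 -0.043   0.1758] head [-107.4  -10.1  175.8] [-0.1  0.2  0.6] [ 0.66  0.23 -0.78  2.12  0.22  0.87  1.36]
27.725 [ 0.4327 -0.0437  0.176 ] [0.6 0.1 1.2]
```

View pics/s12z.png

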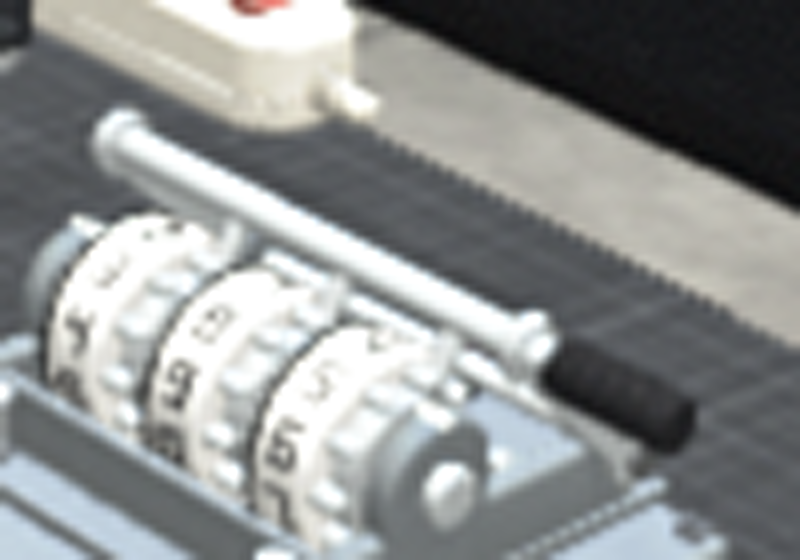

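View pics/l12_full.png

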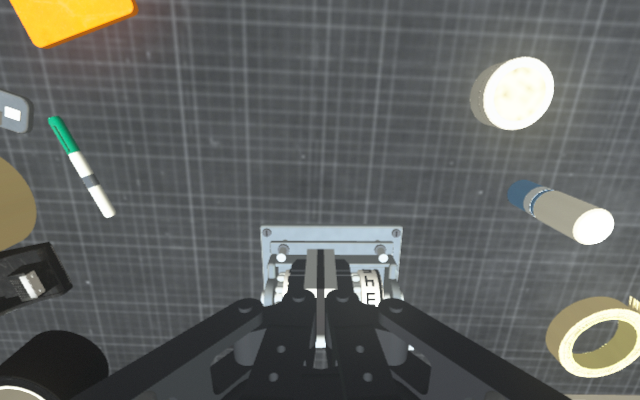

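View pics/l12.png

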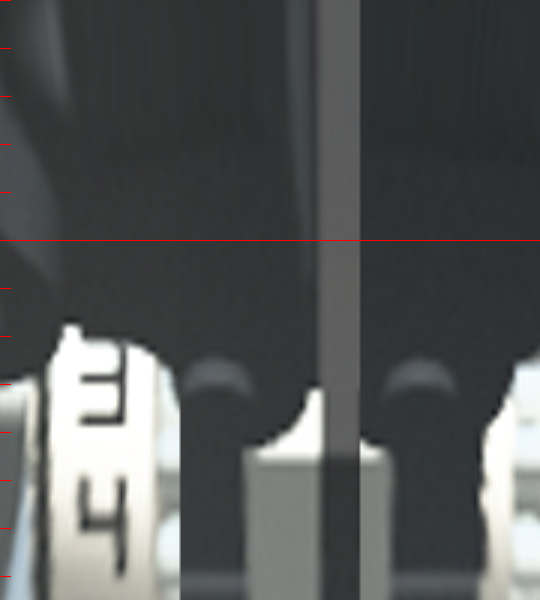

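Request:
step_arm([
  [0,0.6,0.5,0,0,0],
  [0,0.6,0.5,0,0,0],
  [0,0.6,0.5,0,0,0],
  [0,0.6,0.5,0,0,0],
  [0,0,0,0,0,0],
  [0,0,0,0,0,0],
])

```text
t: 28.52
eef_pos: [0.5092, 0.0548, 0.1751]
tool_rot: [0.707, -0.015, 0.707, 0.015]
contact_force: [-0.7, -0.7, -0.1]
gripper_width: 0.004
```

```bash
python3 look.py l13; python3 - <<'E'
from h import *
im=cv2.imread("pics/l13_full.png"); cv2.imwrite("pics/l13z.png",cv2.rotate(cv2.resize(im[150:300,120:320],None,fx=4,fy=4,interpolation=cv2.INTER_CUBIC),cv2.ROTATE_180))
E
```

```text
28.525 [0.5092 0.0548 0.1751] [-0.7 -0.7 -0.1]
```

View pics/l13z.png

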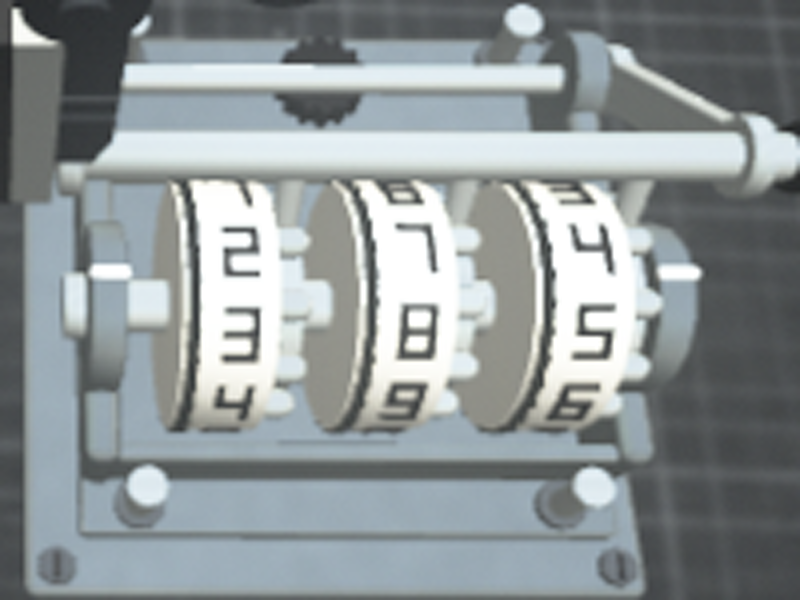

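View pics/l13.png

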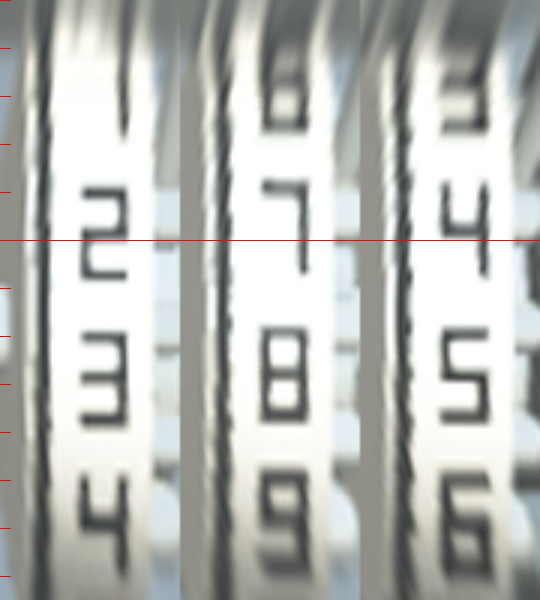

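```bash
python3 - <<'E'
from h import *
o=bot.get_obs(); c=cam("wrist",o); d=np.load("l13.npy"); im=cv2.imread("pics/l13_full.png")
O=np.array([.538,-.028,0]); Rz=Ro.from_euler('z',.045).as_matrix(); K,R,t=c
vv,uu=np.mgrid[150:300,100:310]; vv=vv.ravel();uu=uu.ravel();dd=d[vv,uu]
p=np.stack([(uu-K[0,2])/K[0,0]*dd,-(vv-K[1,2])/K[1,1]*dd,-dd],1)@R.T+t
h=(p-O)@Rz*1e3; m0=(dd>0)
m=m0&(h[:,2]>84)&(h[:,2]<105)&(h[:,0]>8)&(h[:,0]<34)&(h[:,1]<35)&(h[:,1]>-62)
q=h[m]; print(m.sum(),q.min(0),q.max(0))
f=lambda a: np.hypot(q[:,0]-a[0]-a[2]*q[:,1],q[:,2]-a[1])-5
r=least_squares(f,[20,89,0],loss='soft_l1',f_scale=.5); print("rod",r.x.round(2),np.median(abs(r.fun)))
for yw in (36,0,-36):
  w=m0&(abs(h[:,1]-yw)<8)&(h[:,2]>60)&(h[:,2]<86)&(h[:,0]<10)&(h[:,0]>-24)&(im[vv,uu].min(1)>150); x,z=h[w,0],h[w,2]
  f=lambda a: np.hypot(x-a[0],z-a[1])-28
  print(yw,w.sum(),least_squares(f,[0,55],loss='soft_l1',f_scale=.5).x.round(2))
E
```

```text
1519 [ 12.38241815 -61.91694277  84.00017023] [24.04810373 34.94450641 95.66780698]
rod [1.921e+01 8.905e+01 1.000e-02] 0.3578279050833233
36 636 [ 0.1  55.23]
0 628 [-0.18 55.29]
-36 622 [-0.38 55.27]
```

```bash
python3 -c "
from station import bot
o=bot.get_obs();print(o['t'],o['contact_force']);print(bot.hand_in())"
```

```text
28.575 [-0.60637292 -0.43237684 -0.18594888]
the job is handed in; nothing more can be done
None
```

I set the wheels to 2 7 4, pushed the locking comb home and let go, then handed the job in at about 28.6 s; no verdict was given.

- **Wheels:** I rolled them with the shut fingertips, with readings of about 5 to 10 N downward. The right wheel stopped about 8° short, so I gave it one more short stroke. In the last wrist picture 2, 7 and 4 stand at the top. All three read 1 to 3° off by my fit, probably a small axle-position bias.
- **Comb:** I swung it over from behind by its handle. It stopped moving at around 7 N, and my last push reached about 12 N, a little over the 8 to 10 N you gave. A depth fit then put its rod at x = 19.4 mm and z = 33.8 mm from the axle, against 20 and 34 mm at home, so I read it as fully in.
- **Disagreement:** a raw overlay of the scene camera first suggested the comb was about 0.05 rad short. That camera's calibration was offset by a similar amount at the axle, so I took the closer wrist-depth fit instead.
- **Clear at the end:** the arm was well clear of everything. I never went near the glue stick, pin tin or masking tape, though I did not measure their positions afterwards.

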